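# Fit a push-on handle to a square file

## Task

The square file standing tang-up in the small green vice has lost its handle. Stand the loose orange handle upright on the bench, open end down, and let go of it; then take it from above and press it firmly straight down onto the tang until friction alone holds it. Lift the file out of the vice by its handle and stand it, handle up, in an empty socket of the wooden file stand, without disturbing the bottle, the tape roll or the tub.

Things in the scene. Friction and masses are not known exactly. Their poses are not given: they have to be found in the camera images.
- handle: Loose push-on file handle: orange plastic, black inlays, steel ferrule at the open end; 100 mm long, 0.045 kg. 32 x 32 mm square section with rounded corners from 30 to 90 mm behind the open end: grip it there across two flats. Origin: centre of the open end (mouth); z runs from mouth to butt, x and y are normal to the flats. Starts lying on a flat, butt towards about -y.
- handle_butt (a point): Middle of the handle's domed butt, 100 mm from the mouth along the handle's z. At the mouth the round ferrule is 28 mm in diameter; the handle stands on its flat rim. The bore there is conical, 8 mm wide at the mouth (flared to 14 mm at the rim), 0.5 mm at 47 mm depth.
- file: Loose square file without handle, 154 mm long, 0.09 kg: dark blade 10 x 10 x 110 mm (the last 16 mm narrow to 6 mm at the tip), then a bright round tapered tang 44 mm long. Origin: middle of the blade's tip; z runs from tip to tang (up), x and y normal to the blade's faces. It stands tang up and loose in the vice's groove: a sliding fit, it lifts straight out.
- tang_tip (a point): End of the tang, 154 mm from the blade's tip along the file's z. The tang is 10 mm in diameter at the shoulder and 3 mm at this end (4.5 degrees a side).
- tang_base (a point): Shoulder where blade and tang meet, 110 mm from the blade's tip. The handle slides freely down until its mouth is about 14 mm above the shoulder; there the taper begins to grip. Laid on lightly it does not hold. From there the push grows with depth: about 9 mm above the shoulder at 10 N, 8 mm at 16 N (the wanted firm fit). Friction then holds it with more than half of the push.
- vice: Small green drill-press vice, fixed, 190 mm long along its y axis (screw and T-bar at +y), 100 mm wide over the lugs, jaw tops 68 mm high. The file stands in an upright groove 11.6 mm square milled in its aluminium soft jaws. Origin: on the bench under the file.
- vice_groove (a point): Floor of the groove, where the file's tip stands: 20 mm above the bench, 48 mm below the jaw tops.
- file_stand: Wooden file stand, fixed, 62 x 205 mm, 58 mm high, length along its y axis. Three upright sockets 15 mm square, 46 mm deep, in a row at y = -65, 0 and +65 mm, sides along its x and y. The one at -65 mm holds another handled file of the set (fixed, top at 225 mm); the other two are empty. Origin: middle of its underside.
- socket_end (a point): Middle of the floor of the empty end socket (at +y of the stand), 12 mm above the bench, 46 mm below the stand's top.
- socket_mid (a point): Middle of the floor of the empty middle socket, 12 mm above the bench, 46 mm below the stand's top.
- solvent_bottle: Bystander: amber dispensing bottle with black spout, 55 mm in diameter, 165 mm high, standing. Origin: middle of its underside.
- tape_roll: Bystander: roll of black tape lying flat, 62 mm in diameter, 19 mm high. Origin: middle of its underside.
- swab_tub: Bystander: white tub with blue lid, 64 mm in diameter, 48 mm high, standing. Origin: middle of its underside.

How it is judged:
On the way, in this order (a step that is already met when the one before it is completed fails the run):
1. the handle stands upright on the bench on its open end, let go (angle between handle's own z axis and vertical below 0.12 rad and height (world z) of handle below 0.008 m and height (world z) of handle_butt above 0.09 m and contact force between the fingers and handle below 0.2 N and linear speed of handle below 0.03 m/s), for 0.2 s.
2. the handle is pressed onto the tang while the file stands in the vice: its mouth within 9.8 mm of the shoulder, straight on the file (z of handle in the frame of file between 0.11 and 0.1198 m and angle between the z axis of handle and the z axis of file, either way round below 0.08 rad and distance between file and vice_groove below 0.006 m), for 0.1 s.
3. the file hangs from the handle alone, its tip clear above the vice jaws (z of file in the frame of vice_groove above 0.05 m and z of handle in the frame of file below 0.1202 m and angle between the z axis of handle and the z axis of file, either way round below 0.08 rad and contact force between the fingers and file below 0.2 N), for 0.2 s.
At the end, for the whole second after the job is handed in: The file stands tip down in either empty socket of the file stand (tip within 9 mm of its axis and 6 mm of its floor, leaning under 0.2 rad) and stays there, with the handle tight on the tang: mouth at most 10.2 mm above the shoulder, in line within 0.08 rad (((horizontal distance between file and socket_end below 0.009 m and z of file in the frame of socket_end below 0.006 m) or (horizontal distance between file and socket_mid below 0.009 m and z of file in the frame of socket_mid below 0.006 m)) and angle between file's own z axis and vertical below 0.2 rad and z of handle in the frame of file between 0.11 and 0.1202 m and angle between the z axis of handle and the z axis of file, either way round below 0.08 rad and linear speed of each of file, handle below 0.2 m/s); the robot touches nothing.
It fails at once if the solvent bottle is moved by more than 20 mm or tipped (distance of solvent_bottle from where it was at the start of the episode above 0.02 m or angle between solvent_bottle's own z axis and vertical above 0.3 rad).
It fails at once if the tape roll is moved by more than 20 mm (distance of tape_roll from where it was at the start of the episode above 0.02 m).
It fails at once if the tub is moved by more than 20 mm or tipped (distance of swab_tub from where it was at the start of the episode above 0.02 m or angle between swab_tub's own z axis and vertical above 0.3 rad).
It also fails if it takes over 66 s, if anything falls off the work surface, if the arm or the gripper's body presses on something with over 40 N, if the wrist force passes 120 N, or if a joint passes its speed limit or range.

## Robot

A 6-joint arm with a two-finger parallel gripper is mounted at the origin on the work surface; the furniture and walls round the work are solid. World frame = base frame: x ahead of the robot, y to its left, z up, the work surface at z = 0. Lengths are in m, angles in rad, forces in N, time in s.
With the tool pointing down it reaches from about 0.25 to 0.775 m from the base axis. Payload 4 kg.
Tool frame: the origin (TCP) lies at the very end of the fingers, on their centre line; the grasp point (between the pads) lies 19 mm behind it; z points along the fingers, y is the line along which they close (so a half turn about z gives the same grasp; the last joint's range is limited). The gripper opens to 94 mm and grips with 3 to 60 N. Pads are 16 mm wide; open, the fingers measure 119 mm over their backs; the gripper's body (75 mm by 177 mm) begins 78 mm behind the grasp point.
Start: joints at [1.243, 0.087, 1.371, -0, 1.684, -0.103], TCP at [0.123, 0.536, 0.206] pointing down, gripper open.
Joint ranges: [-3.1, 3.1], [-0.76, 2.03], [0.27, 2.55], [-1.08, 4.22], [0.17, 2.65], [-2.57, 2.57]. Speed limits (rad/s): [2.79, 2.79, 3.14, 3.14, 3.14, 3.14].

## Interface

Orientations are given as [roll, pitch, yaw] about the fixed x, y, z axes, in that order (R = Rz(yaw) Ry(pitch) Rx(roll)).
In Python, from bench import robot, vision gives the robot as it stands.
- The arm moves only by the shell command python3 -m crank 'ROWS'. ROWS is JSON, a list of rows, each a list of 3 entries, a list of its own where there are three numbers: the closure, from 0 (fully open) to 1 (shut), then the shift along the tool's x, y, z in m, then the turn, a rotation vector about the tool's x, y, z in degrees. A call has 1 to 8 rows; each row shifts and turns the commanded pose from where the row before left it, along the tool's axes as they then stand; what a row does not reach is not made up. A row lasts 1/10 s, in which the tool goes at most 50 mm and 8.59 degrees, less where a joint would pass 70% of its speed; a pose out of reach is approached as far as the arm can. A call with a gripper value outside its range is refused whole. The fingers move at their own pace and stop on an object; the grip force is fixed at half the most. Time passes only in rows, so rows that do not move let the fingers close. It gives the time, the measured TCP pose, the force, the opening and the grip force at its end, in the units of the state.
- robot.get_obs(): the state, without advancing time (a new reading comes with each control period).
- vision.snapshot(name): name is "scene" or "top"; returns a dict with "color" (400x640x3 uint8, red, green, blue), "z_map" (400x640 float32, m along the optical axis (not along the pixel's ray), 0 where there is no reading), "fx", "fy", "cx", "cy" (pixels), "R" (3x3) and "t" (3): a world point X has camera coordinates R X + t. Camera axes: x right, y down, z forward; pixel columns grow to the right and rows downward; lengths in m; the calibration is good to about 2 mm. A picture is of the moment at which its call begins.
- robot.close_job(): hands the job in; it is judged then, once.
The state is a dict: "time": time; "joint_positions": joint angles; "qvel": joint speeds; "joint_torque": joint torques, N m; "tool_pos": TCP position; "ee_rot": TCP orientation; "wrist_force": force on the tool from outside, world axes, zero at the start; "wrist_torque": the same for the moment, N m; "width": finger opening in m; "finger_force": force on a finger pad.
Only numpy, scipy, OpenCV 4.12 (cv2) and the standard library are available. Lean on these libraries where they do the work, as an engineer would, in place of code of your own. Each camera call takes 0.05 s, during which the arm holds its last target. There are 200 camera calls.

## Working session

There is one attempt and no reset: what is moved stays moved. The work goes in short steps, Python scripts to look and compute and a shell command to move; the robot and the scene stay as the last step left them, time stands still between calls to the robot, and variables do not carry over. Pictures are saved under pics/ and viewed, at most 10 in all, crops included, and the job is handed in when it is done.

```bash
mkdir -p pics; ls; cat > h.py <<'E'
from bench import robot, vision
import numpy as np, cv2
def snap(n):
    s=vision.snapshot(n); return s
def cloud(s):
    z=s["z_map"]; v,u=np.mgrid[:z.shape[0],:z.shape[1]]
    P=np.stack([(u-s["cx"])/s["fx"]*z,(v-s["cy"])/s["fy"]*z,z],-1)
    W=(P-np.array(s["t"]))@np.array(s["R"]); W[z==0]=np.nan
    return W
E
python3 - <<'E'
from h import *
o=robot.get_obs(); print(o)
for n in("scene","top"):
    s=snap(n); cv2.imwrite(f"pics/{n}0.png",s["color"][...,::-1]); np.save(n+"0.npy",cloud(s)); np.save(n+"c.npy",s["color"])
    R=np.array(s["R"]); print(n,-R.T@s["t"],R[2],s["fx"],s["fy"],s["cx"],s["cy"])
E
```

```text
pics
{'time': 0.0, 'joint_positions': array([ 1.24290747e+00,  8.79414170e-02,  1.37221186e+00, -2.96919409e-05,
        1.68362660e+00, -1.03072868e-01]), 'qvel': array([-0.00067251, -0.00184593, -0.00018021, -0.00057964,  0.00159381,
        0.00013815]), 'joint_torque': array([-1.99434248e-04, -3.40182889e+01, -3.02428830e+01,  7.16803595e-02,
        3.30797606e-02, -1.46070120e-04]), 'tool_pos': array([0.12243276, 0.53563844, 0.20433313]), 'ee_rot': array([-3.13941400e+00, -1.95690601e-04,  2.91677314e+00]), 'wrist_force': array([ 0.41585709, -0.26148219,  0.78061901]), 'wrist_torque': array([-0.01013671,  0.01140661, -0.01586642]), 'finger_force': 0.0, 'width': 0.0938236308511739}
scene [0.24457846 0.71532495 0.86609877] [ 0.29383283 -0.65114492 -0.69976607] 406.46795660710256 406.46795660710256 314.8832925590051 199.52308898710552
top [0.49874595 0.01358328 0.96804434] [ 0.1109086   0.01091802 -0.99377064] 363.0406843725466 363.0406843725466 316.82429955769777 200.29807957539688
```

View pics/scene0.png

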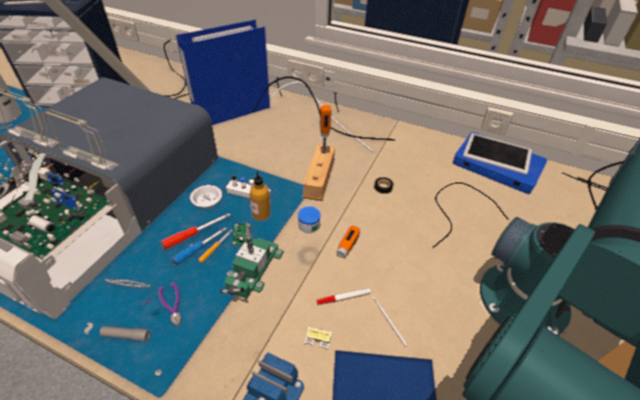

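View pics/top0.png

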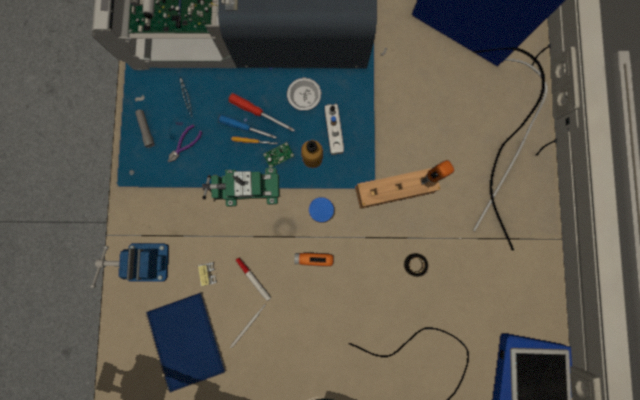

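The top view shows the handle at (315,259) with its ferrule on the left, the vice at (245,185) with the tang near (241,180), and the stand from (360,192) to (450,172) with empty sockets at (375,190) and (400,185). The bottle is at (312,152), the tub at (321,210) and the tape at (416,265). Next I measure positions.

```bash
python3 - <<'E'
from h import *
W=np.load("top0.npy"); C=np.load("topc.npy")
def box(n,u0,u1,v0,v1,zlo,zhi,col=None):
    w=W[v0:v1,u0:u1]; m=(w[...,2]>zlo)&(w[...,2]<zhi)
    if col is not None: m&=col(C[v0:v1,u0:u1].astype(int))
    p=w[m]
    if len(p)<3: print(n,len(p));return
    r=cv2.minAreaRect((p[:,:2]*1000).astype(np.float32))
    print(n,len(p),"med",np.round(np.median(p,0),4),"rect",np.round(r[0],1),np.round(r[1],1),round(r[2],1),"z",np.round(np.percentile(p[:,2],[5,95]),3))
box("handle",285,345,245,275,.012,.06)
box("handletop",285,345,245,275,.027,.06)
box("tub",300,342,190,230,.035,.07)
box("tape",395,435,245,285,.01,.04)
box("bottle",295,330,130,175,.05,.25)
box("stand top",350,440,160,215,.05,.066)
box("vice jaws",200,285,160,215,.06,.075)
box("file",200,285,150,215,.085,.2)
box("vice all",195,290,150,215,.02,.075)
S=np.load("scene0.npy")
w=S[215:310,210:300]; m=(w[...,2]>.08)&(w[...,2]<.2); p=w[m]; 
print("scene file",len(p)); print(np.round(p[np.argsort(-p[:,2])][:60:4],4)) 
s=[]
for n,u0,u1,v0,v1,sz in(("top",190,295,140,215,8),("top",350,460,155,215,7)):
    a=np.load(n+"c.npy")[v0:v1,u0:u1,::-1]; s.append(cv2.resize(a,(790,int(a.shape[0]*790/a.shape[1])),interpolation=cv2.INTER_CUBIC)[:420])
a=np.load("scenec.npy")[215:305,215:300,::-1]
im=np.zeros((600,800,3),np.uint8)
b=cv2.resize(np.load("topc.npy")[150:215,195:295,::-1],(400,260),interpolation=2); im[:260,:400]=b
b=cv2.resize(np.load("topc.npy")[155:215,350:450,::-1],(400,240),interpolation=2); im[:240,400:]=b
b=cv2.resize(a,(320,340),interpolation=2);im[260:,:320]=b[:340]
b=cv2.resize(np.load("topc.npy")[240:280,285:345,::-1],(400,267),interpolation=2); im[270:537,400:]=b
cv2.imwrite("pics/crop.png",im)
E
```

```text
handle 476 med [0.4525 0.0322 0.0299] rect [452.1  32.4] [98.7 32.5] 87.4 z [0.024 0.033]
handletop 395 med [0.4523 0.0297 0.0304] rect [451.8  32.5] [97.7 30.1] 88.0 z [0.028 0.033]
tub 491 med [0.5792 0.0131 0.0462] rect [578.2  14.1] [61.5 61.4] 46.0 z [0.043 0.049]
tape 319 med [ 0.4392 -0.2328  0.0172] rect [ 440.1 -232.5] [58.6 58.4] 0.2 z [0.013 0.02 ]
bottle 441 med [0.7111 0.037  0.1036] rect [718.5  37.7] [50.6 54.1] 23.1 z [0.064 0.142]
stand top 1602 med [ 0.6354 -0.1738  0.0566] rect [ 637.5 -182.3] [ 58.2 201.3] 12.7 z [0.054 0.059]
vice jaws 773 med [0.6373 0.2093 0.0649] rect [638.5 241.4] [ 61.5 148.7] 5.6 z [0.061 0.069]
file 55 med [0.6396 0.2093 0.1268] rect [639.7 210. ] [ 7.4 13.5] 55.0 z [0.089 0.165]
vice all 1377 med [0.6364 0.2199 0.062 ] rect [642.4 226.5] [101.7 187.5] 16.7 z [0.021 0.068]
scene file 123
[[0.6421 0.2126 0.176 ]
 [0.6396 0.2132 0.171 ]
 [0.6397 0.2147 0.1621]
 [0.6385 0.213  0.1576]
 [0.6395 0.2165 0.1537]
 [0.6407 0.2155 0.1485]
 [0.6366 0.214  0.1455]
 [0.6439 0.2157 0.1436]
 [0.6383 0.2123 0.1394]
 [0.638  0.2132 0.1369]
 [0.6368 0.2116 0.1322]
 [0.6443 0.2174 0.1308]
 [0.6373 0.2114 0.1281]
 [0.6375 0.2118 0.1247]
 [0.6447 0.218  0.1239]]
```

View pics/crop.png

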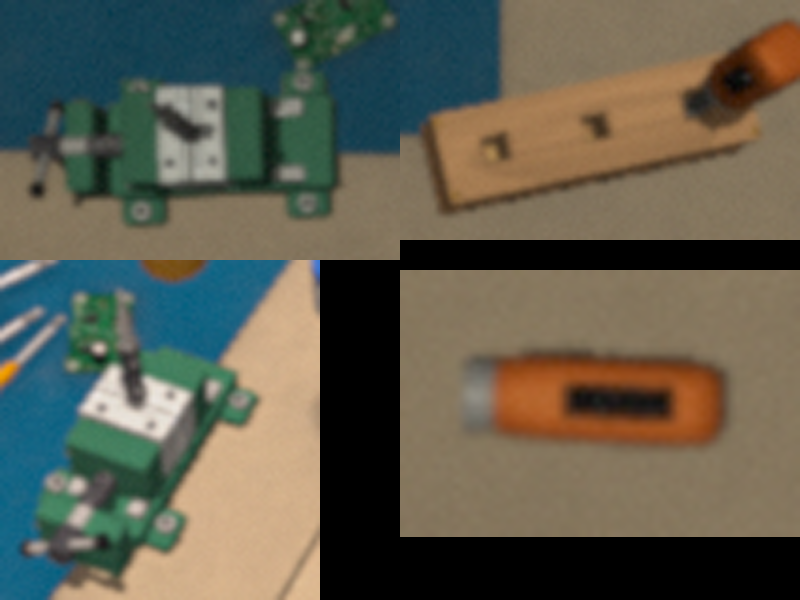

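```bash
python3 -m crank '[[0,[-0.033,-0.032,0],[0,0,0]],[0,[-0.033,-0.032,0],[0,0,0]],[0,[-0.033,-0.032,0],[0,0,0]],[0,[-0.033,-0.032,0],[0,0,0]],[0,[-0.033,-0.032,0],[0,0,0]],[0,[-0.033,-0.032,0],[0,0,0]],[0,[-0.033,-0.032,0],[0,0,0]],[0,[-0.033,-0.032,0],[0,0,0]]]'
python3 -m crank '[[0,[0,0,0],[0,0,8.5]],[0,[0,0,0],[0,0,8.5]],[0,[0,0,0],[0,0,8.5]],[0,[0,0,0],[0,0,8.5]],[0,[0,0,0],[0,0,8.5]],[0,[0,0,0],[0,0,8.5]],[0,[0,0,0],[0,0,8.5]],[0,[0,0,0],[0,0,8.5]]]'
cat >> h.py <<'E'
from scipy.spatial.transform import Rotation as Ro
def pose():
    o=robot.get_obs(); return np.array(o["tool_pos"]),Ro.from_euler("xyz",o["ee_rot"]),o
def go(target,yaw=None):
    p,R,o=pose(); print("p",np.round(p,4),"rpy deg",np.round(np.degrees(o["ee_rot"]),2),"q",np.round(o["joint_positions"],3),"t",round(o["time"],2),"w",round(o["width"],4),"F",np.round(o["wrist_force"],1),round(o["finger_force"],1))
    print("tool shift",np.round(R.inv().apply(np.array(target)-p),4))
    if yaw is not None: print("turn",np.round((R.inv()*Ro.from_euler("xyz",[np.pi,0,np.radians(yaw)])).as_rotvec(True),2))
E
python3 -c "
from h import *
go([.4515,.022,.12],87.4)"
```

```text
time: 0.9
tool_pos: [0.3232, 0.226, 0.2052]
ee_rot: [3.142, -0.0, 2.917]
wrist_force: [0.9, 0.2, -0.0]
width: 0.0941
finger_force: 0.0
time: 1.7
tool_pos: [0.3226, 0.2276, 0.2049]
ee_rot: [-3.141, 0.0, 1.724]
wrist_force: [0.1, 0.0, 0.1]
width: 0.0941
finger_force: 0.0
p [0.3226 0.2276 0.2049] rpy deg [-1.7994e+02  1.0000e-02  9.8770e+01] q [ 0.471 -0.266  1.697  0.     1.711  0.317] t 1.7 w 0.0941 F [0.1 0.  0.1] 0.0
tool shift [-0.2228  0.0961  0.0849]
turn [-0.06  0.02 11.37]
```

```bash

python3 -m crank '[[0,[-0.044,0.019,0.004],[0,0,0]],[0,[-0.044,0.019,0.005],[0,0,0]],[0,[-0.044,0.019,0.01],[0,0,0]],[0,[-0.044,0.019,0.01],[0,0,0]],[0,[-0.044,0.019,0.01],[0,0,0]],[0,[0,0,0.0],[0,0,6]],[0,[0,0,0],[0,0,5.4]],[0,[0,0,0],[0,0,0]]]'
python3 -m crank '[[0,[0,0,0],[8,0,0]],[0,[0,0,0],[8,0,0]],[0,[0,0,0],[0,8,0]]]'
python3 -c "
from h import *
go([.4515,.022,.12],87.4)"
```

```text
time: 2.5
tool_pos: [0.4513, 0.0251, 0.1657]
ee_rot: [-3.14, -0.0, 1.53]
wrist_force: [-0.1, -0.6, -0.7]
width: 0.0939
finger_force: 0.0
time: 2.8
tool_pos: [0.4528, 0.0289, 0.1624]
ee_rot: [-2.85, -0.139, 1.5]
wrist_force: [-0.1, -0.2, -0.1]
width: 0.094
finger_force: 0.0
p [0.4528 0.0289 0.1624] rpy deg [-163.31   -7.99   85.93] q [-0.148  0.108  1.469  0.116  1.865 -0.081] t 2.8 w 0.094 F [-0.1 -0.2 -0.1] 0.0
tool shift [-0.0128  0.011   0.0395]
turn [-16.56  -8.15  -0.3 ]
```

```bash
cat >> h.py <<'E'
def plan(target,yaw,tilt):
    p,R,o=pose(); print("p",np.round(p,4),"q",np.round(o["joint_positions"],3),"t",round(o["time"],2),"w",round(o["width"],4),"F",np.round(o["wrist_force"],1),round(o["finger_force"],1))
    T=Ro.from_euler("xyz",[np.pi,0,np.radians(yaw)])*Ro.from_euler("y",tilt,True)
    print("turn",np.round((R.inv()*T).as_rotvec(True),2),"shift before turn",np.round(R.inv().apply(np.array(target)-p),4),"after turn",np.round(T.inv().apply(np.array(target)-p),4))
E
python3 -m crank '[[0,[0,0,0],[-8,4,0]],[0,[0,0,0],[-8,4,0]],[0,[0,0,0],[0,8,0]],[0,[0,0,0],[0,8,0]],[0,[0,0,0],[0,8,0]],[0,[0,0,0],[0,0,0]]]'
python3 -c "
from h import *
plan([.449,-.029,.087],87.4,40)"
```

```text
time: 3.4
tool_pos: [0.4503, 0.024, 0.1637]
ee_rot: [-3.114, -0.688, 1.455]
wrist_force: [-1.1, -0.3, 0.3]
width: 0.0941
finger_force: 0.0
p [0.4503 0.024  0.1637] q [-0.547 -0.017  1.723  0.612  1.756 -0.425] t 3.4 w 0.0941 F [-1.1 -0.3  0.3] 0.0
turn [ 0.96  0.54 -3.1 ] shift before turn [-0.0895  0.0056  0.0256] after turn [-0.0899  0.0011  0.0247]
```

```bash

python3 -m crank '[[0,[0,0,0],[1,0.5,-3.1]],[0,[-0.03,0,0.008],[0,0,0]],[0,[-0.03,0,0.008],[0,0,0]],[0,[-0.03,0.001,0.009],[0,0,0]],[0,[0,0,0],[0,0,0]],[0,[0,0,0],[0,0,0]]]'
python3 - <<'E'
from h import *
plan([.452,.035,.010],87.4,40)
s=snap("scene"); W=cloud(s); C=s["color"].astype(int)
m=(C[...,0]>150)&(C[...,2]<80)&(C[...,1]<130)&(W[...,2]>.008)&(W[...,2]<.05)&(W[...,0]<.55)&(W[...,0]>.35)
p=W[m]; print(m.sum(),np.nanmedian(p,0),cv2.minAreaRect((p[:,:2]*1000).astype(np.float32)))
cv2.imwrite("pics/s1.png",cv2.resize(s["color"][150:330,230:430,::-1],(800,720))[:600])
E
```

```text
time: 4.0
tool_pos: [0.4509, -0.0266, 0.0903]
ee_rot: [3.135, -0.694, 1.535]
wrist_force: [0.5, -0.1, 0.7]
width: 0.0941
finger_force: 0.0
p [ 0.4509 -0.0266  0.0903] q [-0.629  0.119  1.74   0.568  1.691 -0.641] t 4.0 w 0.0941 F [ 0.5 -0.1  0.7] 0.0
turn [-0.    0.21  0.43] shift before turn [-0.0041 -0.0018  0.1011] after turn [-0.0045 -0.0017  0.1011]
266 [0.44090141 0.04611348 0.030347  ] ((441.0620422363281, 110.88722229003906), (37.84217834472656, 248.84677124023438), 4.784992694854736)
```

View pics/s1.png

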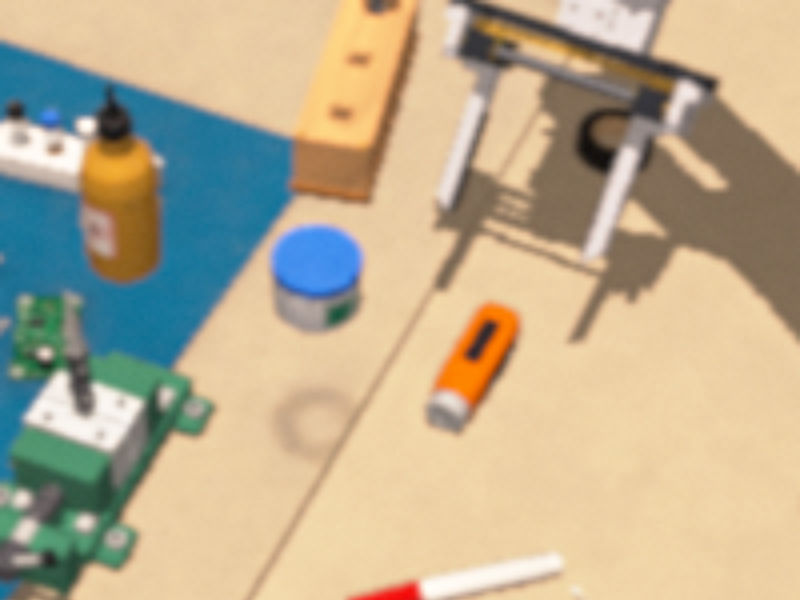

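The gripper is tilted and lined up, with fingertips at crop (445,205) and (595,255) and the handle at (475,365) between their paths. I'll advance and grip.

```bash

python3 -m crank '[[0,[-0.004,-0.002,0.035],[0,0,0.4]],[0,[0,0,0.035],[0,0,0]],[0,[0,0,0.030],[0,0,0]],[0,[0,0,0],[0,0,0]],[1,[0,0,0],[0,0,0]],[1,[0,0,0],[0,0,0]],[1,[0,0,0],[0,0,0]],[1,[0,0,0],[0,0,0]]]'
python3 -c "
from h import *
plan([.452,.035,.010],87.4,40)
s=snap('top'); cv2.imwrite('pics/t1.png',cv2.resize(s['color'][200:320,250:410,::-1],(800,600)))"
```

```text
time: 4.85
tool_pos: [0.4526, 0.0324, 0.0113]
ee_rot: [3.139, -0.693, 1.525]
wrist_force: [0.7, 0.6, -1.1]
width: 0.0653
finger_force: 0.0
p [0.4526 0.0324 0.0113] q [-0.527  0.17   1.866  0.606  1.488 -0.652] t 4.85 w 0.0653 F [ 0.7  0.6 -1.1] 0.0
turn [ 0.18  0.27 -0.02] shift before turn [ 0.0012 -0.0007  0.0026] after turn [ 0.0012 -0.0007  0.0026]
```

```bash

python3 -m crank '[[1,[0,0,0],[0,0,0]],[1,[0,0,0],[0,0,0]],[1,[0,0,0],[0,0,0]],[1,[0,0,0],[0,0,0]],[1,[0,0,0],[0,0,0]],[1,[0,0,0],[0,0,0]],[1,[0,0,0],[0,0,0]]]'
python3 -c "
from h import *
plan([.452,-.03,.13],87.4,40)"
```

```text
time: 5.6
tool_pos: [0.4516, 0.0334, 0.0102]
ee_rot: [-3.141, -0.694, 1.524]
wrist_force: [-0.4, -0.7, 0.2]
width: 0.032
finger_force: 30.0
p [0.4516 0.0334 0.0102] q [-0.526  0.172  1.867  0.606  1.487 -0.652] t 5.6 w 0.032 F [-0.4 -0.7  0.2] 30.0
turn [ 0.05  0.21 -0.07] shift before turn [ 0.028   0.0034 -0.1326] after turn [ 0.0285  0.0033 -0.1325]
```

```bash

python3 -m crank '[[1,[0.0257,0,-0.0306],[0,0,0]],[1,[0.0257,0,-0.0306],[0,0,0]],[1,[0.0257,0,-0.0306],[0,0,0]],[1,[0,0,0],[0,-8.2,0]],[1,[0,0,0],[0,-8.2,0]],[1,[0,0,0],[0,-8.2,0]],[1,[0,0,0],[0,-8.2,0]],[1,[0,0,0],[0,-8.2,0]]]'
python3 -m crank '[[1,[0,0,0],[0,-8.2,0]],[1,[0,0,0],[0,-8.2,0]],[1,[0,0,0],[0,-8.2,0]],[1,[0,0,0],[0,-8.2,0]],[1,[0,0,0],[0,-8.2,0]],[1,[0,0,0],[0,-8,0]],[1,[0,0,0],[0,0,0]],[1,[0,0,0],[0,0,0]]]'
python3 -c "
from h import *
plan([.45,.03,.05],87.4,-50)
s=snap('scene'); cv2.imwrite('pics/s2.png',cv2.resize(s['color'][130:310,240:440,::-1],(660,594)))"
```

```text
time: 6.4
tool_pos: [0.4521, 0.0337, 0.1316]
ee_rot: [3.138, 0.026, 1.523]
wrist_force: [-0.4, 0.1, -1.0]
width: 0.0319
finger_force: 30.0
time: 7.2
tool_pos: [0.4513, 0.0343, 0.1292]
ee_rot: [-3.138, 0.875, 1.528]
wrist_force: [0.3, -0.5, 1.2]
width: 0.0318
finger_force: 30.0
p [0.4513 0.0343 0.1292] q [ 0.476  0.224  1.63  -0.744  1.762  0.558] t 7.2 w 0.0318 F [ 0.3 -0.5  1.2] 30.0
turn [-0.11  0.15  0.09] shift before turn [ 0.0581 -0.0009  0.0541] after turn [ 0.0579 -0.0011  0.0542]
```

View pics/s2.png

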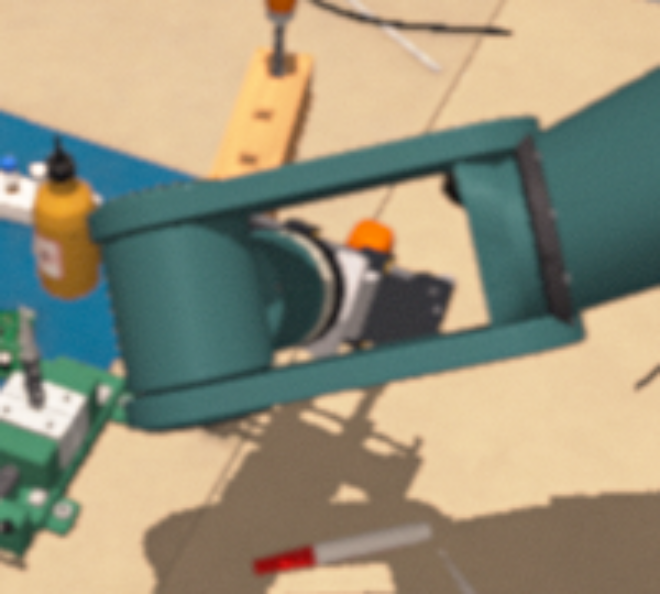

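```bash

python3 -m crank '[[1,[0.0192,-0.01,0.0161],[0,0,0]],[1,[0.0192,-0.01,0.0161],[0,0,0]],[1,[0.0192,-0.01,0.0161],[0,0,0]],[1,[0,0,0],[0,0.15,0]],[1,[0,0,0],[0,0,0]],[1,[0.0015,0,0.0013],[0,0,0]],[1,[0,0,0],[0,0,0]]]'
python3 -m crank '[[1,[0.0015,0,0.0013],[0,0,0]],[1,[0,0,0],[0,0,0]]]'
python3 -m crank '[[1,[0.0008,0,0.0006],[0,0,0]],[1,[0,0,0],[0,0,0]]]'
python3 -c "
from h import *
plan([.42,.03,.048],87.4,-50)
"
```

```text
time: 7.95
tool_pos: [0.4229, 0.0352, 0.0544]
ee_rot: [3.136, 0.872, 1.519]
wrist_force: [0.4, 0.2, -0.1]
width: 0.0318
finger_force: 30.0
time: 8.15
tool_pos: [0.4219, 0.0351, 0.0512]
ee_rot: [3.141, 0.873, 1.523]
wrist_force: [0.3, -0.4, -1.4]
width: 0.0321
finger_force: 30.0
time: 8.35
tool_pos: [0.4216, 0.0351, 0.0499]
ee_rot: [-3.141, 0.874, 1.525]
wrist_force: [0.5, 0.7, -0.3]
width: 0.0319
finger_force: 30.0
p [0.4216 0.0351 0.0499] q [ 0.503  0.275  1.75  -0.715  1.649  0.694] t 8.35 w 0.0319 F [ 0.5  0.7 -0.3] 30.0
turn [-0.07  0.07 -0.03] shift before turn [-0.0019 -0.0014  0.0051] after turn [-0.0019 -0.0014  0.0051]
```

```bash

for i in 1 2 ; do python3 -m crank '[[1,[0.0008,0,0.0006],[0,0,0]],[1,[0,0,0],[0,0,0]]]' | egrep 'pos|wrist'; done
python3 - <<'E'
from h import *
s=snap("scene"); W=cloud(s); C=s["color"].astype(int)
w=W[...,2]; m=(abs(W[...,0]-.42)<.06)&(abs(W[...,1]-.035)<.05)&(C[...,0]>150)&(C[...,2]<80)
print(np.round(np.percentile(w[m],[50,90,97,100]),4),m.sum())
s=snap("top"); W=cloud(s); C=s["color"].astype(int)
w=W[...,2]; m=(abs(W[...,0]-.42)<.06)&(abs(W[...,1]-.035)<.05)&(C[...,0]>150)&(C[...,2]<80)
print(np.round(np.percentile(w[m],[50,90,97,100]),4) if m.any() else 0,m.sum(), np.median(W[m],0))
E
```

```text
tool_pos: [0.4215, 0.0351, 0.0488]
wrist_force: [-0.4, 0.9, -0.8]
tool_pos: [0.4217, 0.0351, 0.048]
wrist_force: [1.1, -0.3, -0.5]
[0.1005 0.1028 0.1036 0.1054] 110
[0.0985 0.1007 0.1012 0.102 ] 96 [0.42196917 0.04125587 0.09847598]
```

```bash

python3 -m crank '[[1,[0.0008,0,0.0006],[0,0,0]],[1,[0,0,0],[0,0,0]]]' | egrep 'pos|wrist'; python3 -m crank '[[1,[0.0008,0,0.0006],[0,0,0]],[1,[0,0,0],[0,0,0]]]' | egrep 'pos|wrist'
```

```text
tool_pos: [0.4217, 0.0352, 0.0479]
wrist_force: [-1.0, 2.3, 3.6]
tool_pos: [0.4217, 0.0352, 0.0479]
wrist_force: [-2.0, 3.2, 9.0]
```

```bash

python3 -m crank '[[1,[-0.0008,0,-0.0006],[0,0,0]],[0,[0,0,0],[0,0,0]],[0,[0,0,0],[0,0,0]],[0,[0,0,0],[0,0,0]],[0,[0,0,0],[0,0,0]],[0,[0,0,0],[0,0,0]],[0,[0,0,0],[0,0,0]],[0,[0,0,0],[0,0,0]]]'
python3 -m crank '[[0,[0,0,-0.02],[0,0,0]],[0,[0,0,-0.03],[0,0,0]],[0,[0,0,-0.03],[0,0,0]],[0,[0,0,-0.03],[0,0,0]],[0,[0,0,-0.02],[0,0,0]],[0,[0,0,0],[0,8,0]],[0,[0,0,0],[0,8,0]],[0,[0,0,0],[0,8,0]]]'
python3 - <<'E'
from h import *
plan([.42,.04,.2],87.4,0)
s=snap("top"); W=cloud(s); C=s["color"].astype(int)
m=(abs(W[...,0]-.42)<.06)&(abs(W[...,1]-.035)<.05)&(C[...,0]>150)&(C[...,2]<80)
print(m.sum(), np.median(W[m],0) if m.any() else 0)
s=snap("scene"); W=cloud(s); C=s["color"].astype(int)
m=(abs(W[...,0]-.42)<.06)&(abs(W[...,1]-.035)<.05)&(C[...,0]>150)&(C[...,2]<80)
print(m.sum(), np.median(W[m],0) if m.any() else 0)
cv2.imwrite('pics/s3.png',cv2.resize(s['color'][130:310,240:440,::-1],(660,594)))
E
```

```text
time: 10.05
tool_pos: [0.4216, 0.0352, 0.047]
ee_rot: [-3.141, 0.874, 1.524]
wrist_force: [-0.2, 0.5, 0.8]
width: 0.0845
finger_force: 0.0
time: 10.85
tool_pos: [0.4268, 0.1359, 0.1309]
ee_rot: [3.14, 0.449, 1.525]
wrist_force: [-0.1, -0.9, 0.1]
width: 0.0942
finger_force: 0.0
p [0.4268 0.1359 0.1309] q [ 0.478  0.069  1.609 -0.389  1.689  0.521] t 10.85 w 0.0942 F [-0.1 -0.9  0.1] 0.0
turn [8.000e-02 2.574e+01 1.000e-02] shift before turn [-0.1166 -0.0024 -0.0205] after turn [-0.0961 -0.0025 -0.0691]
100 [0.42114413 0.0423362  0.09875613]
0 0
```

View pics/s3.png

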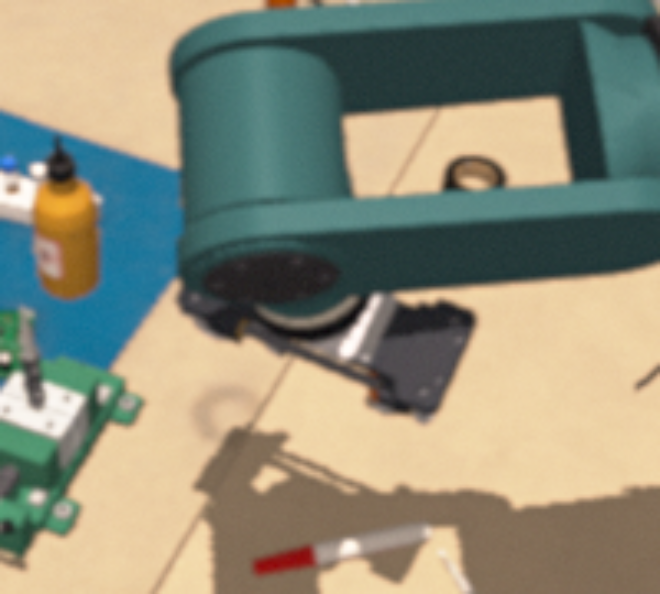

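```bash

python3 -m crank '[[0,[-0.021,0,-0.044],[0,0,0]],[0,[0,0,-0.01],[0,8.5,0]],[0,[0,0,-0.01],[0,8.5,0]],[0,[0,0,0],[0,8.5,0]],[0,[-0.04,0,0],[0,0.2,0]],[0,[-0.04,0,0],[0,0,0]],[0,[-0.014,0,0],[0,0,0]],[0,[0,0,0],[0,0,0]]]'
python3 - <<'E'
from h import *
plan([.421,.042,.053],87.4,0)
for n in("top","scene"):
    s=snap(n); W=cloud(s); C=s["color"].astype(int)
    m=(abs(W[...,0]-.42)<.06)&(abs(W[...,1]-.04)<.05)&(C[...,0]>150)&(C[...,2]<90)&(W[...,2]>0.02)&(W[...,2]<.11)
    print(n,m.sum(), np.round(np.percentile(W[m],[2,50,98],axis=0),4).tolist() if m.any() else 0)
E
```

```text
time: 11.75
tool_pos: [0.4217, 0.0473, 0.1973]
ee_rot: [-3.138, 0.008, 1.521]
wrist_force: [-0.0, 0.3, 0.3]
width: 0.0938
finger_force: 0.0
p [0.4217 0.0473 0.1973] q [-0.016 -0.192  1.653 -0.008  1.684  0.034] t 11.75 w 0.0938 F [-0.   0.3  0.3] 0.0
turn [-0.19  0.46 -0.27] shift before turn [-0.0042  0.      0.1444] after turn [-0.0053 -0.0005  0.1443]
top 0 0
scene 135 [[0.4074, 0.0444, 0.0239], [0.4147, 0.0558, 0.0886], [0.4308, 0.0593, 0.1032]]
```

```bash

python3 -m crank '[[0,[-0.0055,-0.0005,0],[-0.2,0.45,-0.25]],[0,[0,0,0.04],[0,0,0]],[0,[0,0,0.04],[0,0,0]],[0,[0,0,0.04],[0,0,0]],[0,[0,0,0.024],[0,0,0]],[0,[0,0,0],[0,0,0]],[1,[0,0,0],[0,0,0]],[1,[0,0,0],[0,0,0]]]'
python3 -m crank '[[1,[0,0,0],[0,0,0]],[1,[0,0,0],[0,0,0]],[1,[0,0,0],[0,0,0]],[1,[0,0,0],[0,0,0]],[1,[0,0,0],[0,0,0]],[1,[0,0,0],[0,0,0]],[1,[0,0,0],[0,0,0]],[1,[0,0,0],[0,0,0]]]'
python3 -c "
from h import *
plan([.421,.042,.053],87.4,0)"
```

```text
time: 12.65
tool_pos: [0.4236, 0.0437, 0.0565]
ee_rot: [3.135, -0.002, 1.529]
wrist_force: [-0.5, -0.1, -0.3]
width: 0.0817
finger_force: 0.0
time: 13.45
tool_pos: [0.422, 0.0434, 0.0545]
ee_rot: [3.138, -0.002, 1.528]
wrist_force: [0.1, 0.1, -0.3]
width: 0.0319
finger_force: 30.0
p [0.422  0.0434 0.0545] q [-0.033 -0.117  1.878  0.002  1.377  0.01 ] t 13.45 w 0.0319 F [ 0.1  0.1 -0.3] 30.0
turn [ 0.19 -0.09  0.17] shift before turn [-0.0015 -0.0009  0.0015] after turn [-0.0015 -0.0009  0.0015]
```

```bash

python3 -m crank '[[1,[0,0,-0.04],[0,0,0]],[1,[0,0,-0.045],[0,0,0]],[1,[0,0,-0.045],[0,0,0]],[1,[0,0,-0.045],[0,0,0]],[1,[0,0,-0.035],[0,0,0]],[1,[0,0,0],[0,0,0]],[1,[0,0,0],[0,0,0]]]'
python3 - <<'E'
from h import *
for n in("top0","scene0"):
    W=np.load(n+".npy"); m=(abs(W[...,0]-.64)<.03)&(abs(W[...,1]-.21)<.03)
    for a,b in((.09,.11),(.11,.13),(.13,.15),(.15,.18)):
        k=m&(W[...,2]>a)&(W[...,2]<b); print(n,a,k.sum(),np.round(np.median(W[k],0),4) if k.any() else 0)
W=np.load("top0.npy"); C=np.load("topc.npy").astype(int)
k=(C.min(-1)>150)&(abs(W[...,0]-.64)<.06)&(abs(W[...,1]-.215)<.06)&(W[...,2]>.055)
r=cv2.minAreaRect((W[k][:,:2]*1000).astype(np.float32)); print(r, cv2.boxPoints(r).tolist())
plan([.641,.2125,.262],87.4,0)
E
```

```text
time: 14.15
tool_pos: [0.4215, 0.0431, 0.2647]
ee_rot: [3.137, -0.002, 1.528]
wrist_force: [-0.7, -0.2, -1.1]
width: 0.0322
finger_force: 30.0
top0 0.09 9 [0.6371 0.2081 0.1002]
top0 0.11 19 [0.6378 0.2085 0.1214]
top0 0.13 13 [0.6396 0.2093 0.1389]
top0 0.15 9 [0.6406 0.2121 0.1619]
scene0 0.09 32 [0.6386 0.2161 0.0992]
scene0 0.11 31 [0.6381 0.2168 0.1214]
scene0 0.13 27 [0.6396 0.2155 0.1394]
scene0 0.15 19 [0.6411 0.2145 0.1612]
((640.73583984375, 210.87033081054688), (53.44243240356445, 33.13890838623047), 1.967565655708313) [[613.4614868164062, 226.51258850097656], [614.5993041992188, 193.39320373535156], [668.0101928710938, 195.2280731201172], [666.8723754882812, 228.3474578857422]]
p [0.4215 0.0431 0.2647] q [-0.033 -0.204  1.531  0.002  1.81   0.01 ] t 14.15 w 0.0322 F [-0.7 -0.2 -1.1] 30.0
turn [ 0.26 -0.09  0.17] shift before turn [0.1785 0.2121 0.004 ] after turn [0.1792 0.2116 0.0027]
```

```bash

python3 -m crank '[[1,[0.0298,0.0353,0],[0.2,0,0.15]],[1,[0.0298,0.0353,0],[0,0,0]],[1,[0.0298,0.0353,0],[0,0,0]],[1,[0.0298,0.0353,0],[0,0,0]],[1,[0.0298,0.0353,0],[0,0,0]],[1,[0.0298,0.0353,0],[0,0,0]],[1,[0,0,0],[0,0,0]],[1,[0,0,0],[0,0,0]]]'
python3 - <<'E'
from h import *
plan([.641,.2125,.262],87.4,0)
s=snap("scene");W=cloud(s);C=s["color"].astype(int)
m=(abs(W[...,0]-.64)<.05)&(abs(W[...,1]-.21)<.05)
k=m&(W[...,2]<.18)&(W[...,2]>.14); print("tang",k.sum(),np.round(np.median(W[k],0),4))
for a,b in((.205,.22),(.22,.235)):
    k=m&(W[...,2]>a)&(W[...,2]<b); 
    print(a,k.sum(),np.round(np.percentile(W[k],[5,50,95],axis=0),4).tolist() if k.any() else 0)
R=np.array(s["R"]);t=np.array(s["t"])
for P in([.641,.2115,.174],[.641,.2115,.13]):
    c=R@P+t; print(c[0]/c[2]*s["fx"]+s["cx"],c[1]/c[2]*s["fy"]+s["cy"])
cv2.imwrite('pics/s4.png',cv2.resize(s['color'][170:290,200:320,::-1],(600,600),interpolation=2))
E
```

```text
time: 14.95
tool_pos: [0.6403, 0.2125, 0.2592]
ee_rot: [-3.133, 0.001, 1.527]
wrist_force: [-0.0, -0.4, -0.5]
width: 0.0318
finger_force: 30.0
p [0.6403 0.2125 0.2592] q [2.360e-01 3.810e-01 9.110e-01 1.000e-03 1.858e+00 2.800e-01] t 14.95 w 0.0318 F [-0.  -0.4 -0.5] 30.0
turn [-0.51  0.07  0.06] shift before turn [-0.      0.0007 -0.0028] after turn [-0.      0.0007 -0.0028]
tang 33 [0.6411 0.2142 0.1551]
0.205 45 [[0.6259, 0.2055, 0.2068], [0.631, 0.2213, 0.2133], [0.6447, 0.2252, 0.2196]]
0.22 68 [[0.6242, 0.2036, 0.2212], [0.6286, 0.224, 0.2287], [0.6469, 0.2271, 0.234]]
246.75258012453838 223.43043328580643
248.5666146499085 235.97174519170645
```

View pics/s4.png

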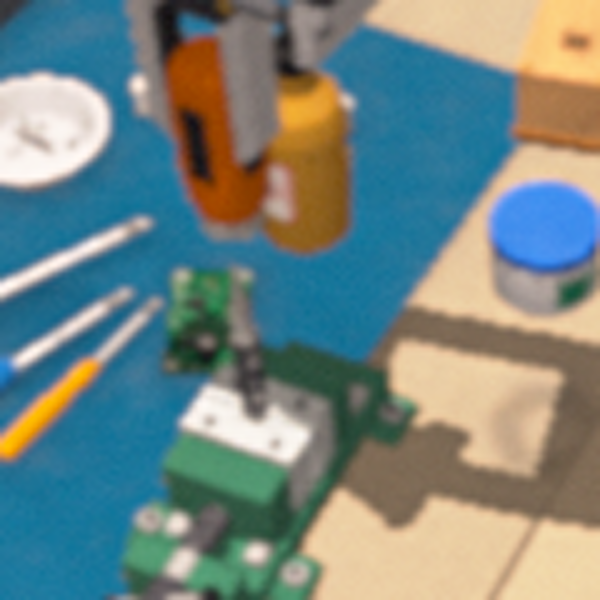

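The mouth at crop (233,230) lies on the extension of the tang's line (tip at (238,272)), so it is aligned. I'll descend.

```bash

python3 -m crank '[[1,[0,0.0005,0.01],[-0.5,0,0]],[1,[0,0,0.015],[0,0,0]],[1,[0,0,0.015],[0,0,0]],[1,[0,0,0.01],[0,0,0]],[1,[0,0,0],[0,0,0]]]'
python3 -m crank '[[1,[0,0,0.004],[0,0,0]],[1,[0,0,0.004],[0,0,0]],[1,[0,0,0],[0,0,0]]]'
```

```text
time: 15.5
tool_pos: [0.6401, 0.2113, 0.214]
ee_rot: [3.135, -0.001, 1.525]
wrist_force: [-0.2, -0.8, -0.7]
width: 0.0319
finger_force: 30.0
time: 15.8
tool_pos: [0.6417, 0.2122, 0.2068]
ee_rot: [3.133, -0.002, 1.526]
wrist_force: [1.0, -0.2, -0.4]
width: 0.0319
finger_force: 30.0
```

```bash

python3 -m crank '[[1,[0,0,0.004],[0,0,0]],[1,[0,0,0.003],[0,0,0]],[1,[0,0,0],[0,0,0]]]'|egrep 'pos|wrist'
python3 -m crank '[[1,[0,0,0.002],[0,0,0]],[1,[0,0,0],[0,0,0]]]'|egrep 'pos|wrist'
python3 -m crank '[[1,[0,0,0.002],[0,0,0]],[1,[0,0,0],[0,0,0]]]'|egrep 'pos|wrist'
```

```text
tool_pos: [0.6416, 0.2124, 0.1991]
wrist_force: [-0.3, -0.8, 0.1]
tool_pos: [0.6418, 0.2125, 0.1978]
wrist_force: [0.6, -0.0, -0.3]
tool_pos: [0.642, 0.2125, 0.1963]
wrist_force: [-0.8, 0.4, 1.8]
```

```bash

python3 -m crank '[[1,[0,0,0.002],[0,0,0]],[1,[0,0,0],[0,0,0]]]'|egrep 'pos|wrist'
python3 -m crank '[[1,[0,0,0.002],[0,0,0]],[1,[0,0,0],[0,0,0]]]'|egrep 'pos|wrist'
python3 -m crank '[[1,[0,0,0.002],[0,0,0]],[1,[0,0,0],[0,0,0]]]'|egrep 'pos|wrist|rot'
```

```text
tool_pos: [0.6423, 0.2125, 0.1951]
wrist_force: [-0.0, -0.5, 4.1]
tool_pos: [0.6426, 0.2126, 0.1942]
wrist_force: [-1.0, 0.3, 6.7]
tool_pos: [0.6431, 0.2128, 0.1936]
ee_rot: [3.127, -0.003, 1.526]
wrist_force: [-0.4, 0.4, 9.3]
```

```bash

python3 -m crank '[[1,[0,0,0.002],[0,0,0]],[1,[0,0,0.002],[0,0,0]],[1,[0,0,0],[0,0,0]]]'|egrep 'pos|wrist'
python3 -m crank '[[1,[0,0,0.002],[0,0,0]],[1,[0,0,0],[0,0,0]]]'|egrep 'pos|wrist'
python3 -m crank '[[1,[0,0,0.002],[0,0,0]],[1,[0,0,0],[0,0,0]]]'|egrep 'pos|wrist|rot'
```

```text
tool_pos: [0.6438, 0.2129, 0.1925]
wrist_force: [-0.9, 0.1, 15.6]
tool_pos: [0.6439, 0.213, 0.1918]
wrist_force: [-1.4, 1.1, 17.7]
tool_pos: [0.644, 0.2131, 0.1912]
ee_rot: [3.121, -0.005, 1.526]
wrist_force: [-4.2, 0.3, 22.0]
```

```bash

python3 -m crank '[[1,[0,0,0],[0,0,0]],[1,[0,0,-0.003],[0,0,0]],[1,[0,0,-0.003],[0,0,0]],[1,[0,0,-0.003],[0,0,0]],[1,[0,0,-0.006],[0,0,0]],[1,[0,0,0],[0,0,0]]]'|egrep 'pos|wrist|rot'
python3 -m crank '[[1,[0,0,-0.015],[0,0,0]],[1,[0,0,-0.015],[0,0,0]],[1,[0,0,-0.02],[0,0,0]],[1,[0,0,-0.02],[0,0,0]],[1,[0,0,-0.02],[0,0,0]],[1,[0,0,0],[0,0,0]],[1,[0,0,0],[0,0,0]],[1,[0,0,0],[0,0,0]]]'|egrep 'pos|wrist|rot'
python3 - <<'E'
from h import *
plan([.623,-.119,.31],87.4,0)
s=snap("scene"); cv2.imwrite('pics/s5.png',cv2.resize(s['color'][130:290,200:360,::-1],(600,600),interpolation=2))
W=cloud(s); m=(abs(W[...,0]-.64)<.05)&(abs(W[...,1]-.21)<.05)
for a in np.arange(.08,.3,.02):
    k=m&(W[...,2]>a)&(W[...,2]<a+.02); 
    if k.sum()>3: print(round(a,2),k.sum(),np.round(np.median(W[k],0),4))
E
```

```text
tool_pos: [0.6415, 0.2125, 0.1961]
ee_rot: [3.135, -0.001, 1.526]
wrist_force: [0.3, 0.5, -0.7]
tool_pos: [0.6407, 0.212, 0.2856]
ee_rot: [3.135, -0.001, 1.526]
wrist_force: [-0.1, 0.8, -1.6]
p [0.6407 0.212  0.2856] q [ 2.360e-01  3.760e-01  8.670e-01 -1.000e-03  1.893e+00  2.810e-01] t 19.2 w 0.0317 F [-0.1  0.8 -1.6] 30.0
turn [ 0.38 -0.04  0.01] shift before turn [-0.3315 -0.0026 -0.0247] after turn [-0.3315 -0.0027 -0.0244]
0.1 5 [0.6421 0.2128 0.1178]
0.12 29 [0.6382 0.2132 0.1316]
0.14 34 [0.6377 0.2147 0.1519]
0.16 32 [0.6369 0.2139 0.1704]
0.18 35 [0.6378 0.2145 0.1893]
0.2 40 [0.6374 0.2139 0.2102]
0.22 32 [0.6345 0.2199 0.2355]
0.24 83 [0.6306 0.2234 0.2519]
0.26 121 [0.629  0.2246 0.2702]
0.28 122 [0.6359 0.225  0.2926]
```

View pics/s5.png

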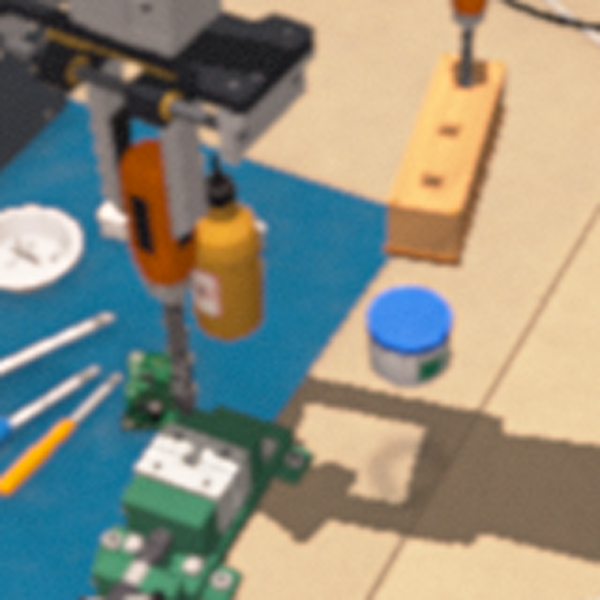

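The file hangs from the handle, its tip just above the jaws at crop (185,408). I'll carry it to the end socket at (432,181).

```bash

python3 -m crank '[[1,[-0.01,0,-0.03],[0,0,0]],[1,[-0.04,0,0],[0,0,0]],[1,[-0.045,0,0],[0,0,0]],[1,[-0.045,0,0],[0,0,0]],[1,[-0.045,0,0],[0,0,0]],[1,[-0.045,0,0],[0,0,0]],[1,[-0.045,0,0],[0,0,0]],[1,[-0.04,-0.0025,0],[0,0,0]]]'|egrep 'pos|wrist|rot'
python3 -m crank '[[1,[-0.016,0,0],[0,0,0]],[1,[0,0,0],[0,0,-5]],[1,[0,0,0],[0,0,-4.5]],[1,[0,0,0],[0,0,0]],[1,[0,0,0],[0,0,0]]]'|egrep 'pos|wrist|rot'
cat > m.py <<'E'
from h import *
plan([.623,-.119,.31],96.9,0)
ims=[]
for n in("top","scene"):
    s=snap(n); W=cloud(s); R=np.array(s["R"]);t=np.array(s["t"])
    def pr(P): c=R@P+t; return np.array([c[0]/c[2]*s["fx"]+s["cx"],c[1]/c[2]*s["fy"]+s["cy"]])
    q=pose()[0]; m=(abs(W[...,0]-q[0])<.03)&(abs(W[...,1]-q[1])<.03)
    for a in(.07,.09,.12,.15,.18,.21):
        k=m&(W[...,2]>a)&(W[...,2]<a+.03)
        if k.sum()>3: print(n,a,k.sum(),np.round(np.median(W[k],0),4))
    k=(W[...,2]>.051)&(W[...,2]<.065)&(abs(W[...,0]-.6375)<.06)&(abs(W[...,1]+.182)<.12)
    r=cv2.minAreaRect((W[k][:,:2]*1000).astype(np.float32)); print(n,"stand",np.round(r[0],1),np.round(r[1],1),round(r[2],1))
    c=pr(np.array([.623,-.119,.058])); print("socket px",c.round(1))
    u,v=int(c[0])-40,int(c[1])-40
    b=cv2.resize(s["color"][v:v+80,u:u+80,::-1],(400,400),interpolation=2)
    for P,col in(([.623,-.119,.058],(0,255,0)),([.6375,-.1823,.058],(255,255,0))):
        x=(pr(np.array(P))-[u,v]+.5)*5; cv2.circle(b,(int(x[0]),int(x[1])),3,col,-1)
    ims.append(b)
import sys; cv2.imwrite(sys.argv[1],np.hstack(ims))
E
python3 m.py pics/m1.png
```

```text
tool_pos: [0.6234, -0.1045, 0.3147]
ee_rot: [3.136, -0.002, 1.525]
wrist_force: [0.5, 0.3, -1.1]
tool_pos: [0.6234, -0.1177, 0.3157]
ee_rot: [3.134, -0.001, 1.691]
wrist_force: [0.1, 0.3, -0.3]
p [ 0.6234 -0.1177  0.3157] q [-0.278  0.285  0.924  0.004  1.926 -0.397] t 20.55 w 0.0322 F [ 0.1  0.3 -0.3] 30.0
turn [ 0.44 -0.05 -0.03] shift before turn [-0.0013 -0.0005  0.0056] after turn [-0.0013 -0.0005  0.0057]
top stand [ 636.7 -183.3] [ 58.5 202.9] 11.9
socket px [373.4 191.8]
scene 0.15 30 [ 0.6226 -0.1152  0.1673]
scene 0.18 32 [ 0.6225 -0.1151  0.194 ]
scene 0.21 37 [ 0.6227 -0.1148  0.2241]
scene stand [ 638.6 -182.3] [ 58.8 206.4] 13.0
socket px [314.9 178.3]
```

View pics/m1.png

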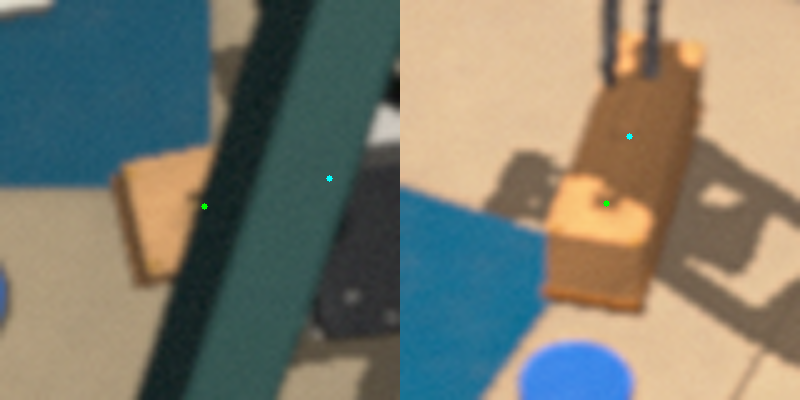

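```bash

python3 -m crank '[[1,[0,0,0.025],[0.3,0,0]],[1,[0,0,0.025],[0,0,0]],[1,[0,0,0.02],[0,0,0]],[1,[0,0,0],[0,0,0]]]'|egrep 'pos|wrist|rot'
python3 -m crank '[[1,[0,0,0.005],[0,0,0]],[1,[0,0,0.005],[0,0,0]],[1,[0,0,0.005],[0,0,0]],[1,[0,0,0],[0,0,0]]]'|egrep 'pos|wrist|rot'
python3 m.py pics/m2.png
```

```text
tool_pos: [0.6222, -0.1174, 0.242]
ee_rot: [-3.138, -0.003, 1.691]
wrist_force: [-0.8, -0.3, -2.0]
tool_pos: [0.6238, -0.1183, 0.2312]
ee_rot: [3.138, -0.0, 1.691]
wrist_force: [-0.3, 0.2, -1.5]
p [ 0.6238 -0.1183  0.2312] q [-0.277  0.274  1.104  0.002  1.761 -0.398] t 21.45 w 0.0321 F [-0.3  0.2 -1.5] 30.0
turn [ 0.19 -0.02  0.01] shift before turn [-0.0006 -0.0006 -0.0788] after turn [-0.0006 -0.0008 -0.0788]
top stand [ 634.1 -182.9] [ 54.5 204. ] 9.0
socket px [373.4 191.8]
scene 0.07 28 [ 0.6235 -0.1164  0.0878]
scene 0.09 31 [ 0.623  -0.1158  0.105 ]
scene 0.12 36 [ 0.6228 -0.1155  0.1354]
scene 0.15 25 [ 0.6222 -0.1156  0.1616]
scene 0.18 90 [ 0.619  -0.1066  0.1975]
scene 0.21 124 [ 0.6193 -0.1052  0.2254]
scene stand [ 638.5 -180.8] [ 58.9 204.8] 12.9
socket px [314.9 178.3]
```

```bash

python3 -m crank '[[1,[0,0,0.004],[0,0,0]],[1,[0,0,0.004],[0,0,0]],[1,[0,0,0.004],[0,0,0]],[1,[0,0,0],[0,0,0]]]'|egrep 'pos|wrist|rot'
python3 -m crank '[[1,[0,0,0.006],[0,0,0]],[1,[0,0,0.006],[0,0,0]],[1,[0,0,0.006],[0,0,0]],[1,[0,0,0],[0,0,0]]]'|egrep 'pos|wrist|rot'
```

```text
tool_pos: [0.6234, -0.1181, 0.2181]
ee_rot: [3.14, -0.001, 1.692]
wrist_force: [0.2, -0.2, -1.8]
tool_pos: [0.6233, -0.1181, 0.1996]
ee_rot: [3.141, -0.001, 1.692]
wrist_force: [1.1, -0.1, -2.3]
```

```bash

python3 -m crank '[[1,[0,0,0.006],[0,0,0]],[1,[0,0,0.006],[0,0,0]],[1,[0,0,0.002],[0,0,0]],[1,[0,0,0],[0,0,0]]]'|egrep 'pos|wrist|rot'
python3 -m crank '[[1,[0,0,0.002],[0,0,0]],[1,[0,0,0],[0,0,0]]]'|egrep 'pos|wrist'
python3 -m crank '[[1,[0,0,0.002],[0,0,0]],[1,[0,0,0],[0,0,0]]]'|egrep 'pos|wrist'
```

```text
tool_pos: [0.6237, -0.1181, 0.1866]
ee_rot: [3.139, -0.001, 1.692]
wrist_force: [-0.2, -0.2, -1.3]
tool_pos: [0.624, -0.1182, 0.1853]
wrist_force: [-0.2, 0.7, -2.2]
tool_pos: [0.6242, -0.1183, 0.1838]
wrist_force: [-0.0, -0.1, -0.2]
```

```bash

python3 -m crank '[[1,[0,0,0.002],[0,0,0]],[1,[0,0,0],[0,0,0]]]'|egrep 'pos|wrist'
python3 -m crank '[[1,[0,0,0.001],[0,0,0]],[1,[0,0,0],[0,0,0]]]'|egrep 'pos|wrist'
```

```text
tool_pos: [0.6248, -0.1184, 0.1837]
wrist_force: [-0.1, 0.4, 5.3]
tool_pos: [0.625, -0.1185, 0.1836]
wrist_force: [-1.3, 0.2, 7.1]
```

```bash

python3 -m crank '[[1,[0,0,-0.002],[0,0,0]],[0,[0,0,0],[0,0,0]],[0,[0,0,0],[0,0,0]],[0,[0,0,0],[0,0,0]],[0,[0,0,0],[0,0,0]],[0,[0,0,0],[0,0,0]],[0,[0,0,0],[0,0,0]],[0,[0,0,0],[0,0,0]]]'|egrep 'pos|wrist|width|finger'
python3 -m crank '[[0,[0,0,-0.02],[0,0,0]],[0,[0,0,-0.03],[0,0,0]],[0,[0,0,-0.04],[0,0,0]],[0,[0,0,-0.04],[0,0,0]],[0,[-0.03,0,-0.03],[0,0,0]],[0,[0,-0.04,0],[0,0,0]],[0,[0,-0.04,0],[0,0,0]],[0,[0,0,0],[0,0,0]]]'|egrep 'time|pos|wrist'
python3 m.py pics/m3.png; python3 - <<'E'
from h import *
s=snap("scene");W=cloud(s);C=s["color"].astype(int)
m=(abs(W[...,0]-.624)<.03)&(abs(W[...,1]+.118)<.03)
for a in(.06,.09,.12,.15,.18,.21):
    k=m&(W[...,2]>a)&(W[...,2]<a+.03); print(a,k.sum(),np.round(np.median(W[k],0),4) if k.any() else 0)
o=m&(C[...,0]>150)&(C[...,2]<80); print("orange z",np.round(np.percentile(W[o][:,2],[1,99]),4))
cv2.imwrite('pics/end.png',cv2.resize(s['color'][90:250,220:380,::-1],(600,600),interpolation=2))
E
```

```text
tool_pos: [0.624, -0.1182, 0.1823]
wrist_force: [0.4, 0.8, 0.5]
width: 0.0845
finger_force: 0.0
time: 25.15
tool_pos: [0.5444, -0.1582, 0.3426]
wrist_force: [-0.4, -1.0, 0.6]
p [ 0.5444 -0.1582  0.3426] q [-3.840e-01  1.400e-01  1.042e+00  1.000e-03  1.957e+00 -5.010e-01] t 25.15 w 0.094 F [-0.4 -1.   0.6] 0.0
turn [ 0.12 -0.01 -0.12] shift before turn [0.0297 0.0827 0.0328] after turn [0.0295 0.0828 0.0326]
top stand [ 637.5 -182.4] [ 58.3 201.4] 12.6
socket px [373.4 191.8]
scene stand [ 638.2 -180.4] [ 58.4 204.7] 12.6
socket px [314.9 178.3]
0.06 140 [ 0.6214 -0.1161  0.0615]
0.09 29 [ 0.6244 -0.116   0.1041]
0.12 47 [ 0.62   -0.1094  0.1387]
0.15 103 [ 0.6197 -0.1059  0.1665]
0.18 118 [ 0.6192 -0.1058  0.1959]
0.21 140 [ 0.6206 -0.1106  0.2261]
orange z [0.0153 0.2332]
```

View pics/end.png

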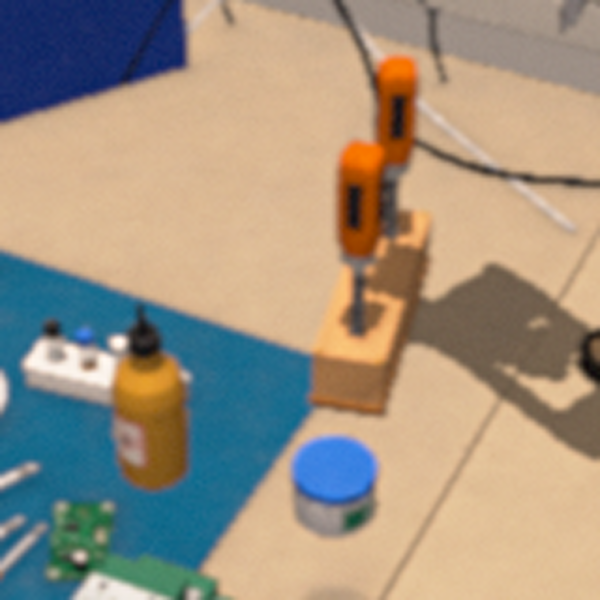

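The file stands upright in the end socket, blade entering at crop (357,330), with the handle on top at (360,200). The bottle and tub are undisturbed and the gripper is clear.

```bash
python3 -c "
from bench import robot
print(robot.close_job())"
```

```text
the job is handed in; nothing more can be done
None
```

I pressed the handle onto the tang (about 22 N at the wrist) and stood the file handle-up in the end socket. I then handed the job in at about 25 s; no verdict was returned. The last picture shows the file upright and the bottle and tub standing, and the arm never went near the tape roll.

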